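# Unload the leak-test fixture

## Task

Unload the finished valve body from the test fixture: slide the safety catch fully aside, press the release button it uncovered all the way in with the fingers so that the clamp swings away, then lift the valve body out and set it down upright (not dropped) in the low steel tray. After that shut the empty clamp by pressing the long bar fully down at its middle with the fingers, so that both ends go down level, and finally slide the catch fully home over the button. Leave the other things on the bench where they are.

Things in the scene. Friction and masses are not known exactly. Their poses are not given: they have to be found in the camera images.
- fixture: Grey test fixture, fixed to the bench: base plate 145 x 280 mm, its top 20 mm above the bench. Origin on the bench under the fixture; x points to its back, y to its left along the long side, z up. At its front is the long bar, back left the clamp and valve body, back right the button under its catch.
- catch (a joint): Safety catch: flat aluminium shutter 40 mm wide (fixture y) x 44 mm over the button, top of the plate 52 mm above the bench, running on a rail behind the button. 0 = home, covering the button; 0.055 m = fully aside, button free. It slides along the fixture's -y (to the right), about 1.2 N of friction, and stays where it is left.
- catch_tab (a point): On the catch's black finger tab, an upright block on the shutter, 12 mm thick (fixture y), 28 mm long (fixture x), from 52 to 80 mm above the bench; this point is on its centre line, 68 mm above the bench. It moves with the catch; at home it stands straight above the button.
- release_button (a joint): Round steel release button: 0 = up, 0.012 m = fully in. About 4 N presses it; it stays in until the bar is pressed. It moves straight down. Pressing it in swings the clamp open and raises the bar by the same 12 mm.
- button_top (a point): Centre of the button's flat top, 25 mm diameter, 45 mm above the bench when up and 33 mm when fully in. With the catch fully aside, the catch plate's edge is 35 mm to the right of this centre; the catch's rail, 44 mm high, begins 35 mm behind it and its 54 mm high end stop 30 mm to the left, 32 mm behind.
- clamp_jaw (a joint): Dark steel swing clamp, turned only by button and bar: 0 = shut, arm straight over the nest; 1.57 rad = open, swung level to the fixture's left and clear of the valve body. Its pivot post stands 60 mm behind the nest.
- jaw_tip (a point): Middle of the clamp arm's end; the arm lies 75 to 95 mm above the bench, is 20 mm wide and shut ends 10 mm in front of the nest's centre.
- bar_lift (a joint): Height of the long reset bar: 0 = down (clamp shut, button up), 0.012 m = up (clamp open, button in). About 4 N at the middle presses it down; it stays.
- reset_bar (a joint): Tilt of the long bar about its middle, rad, 0 = level; it springs back to level. Stiffness 9 N m/rad, so a press far from the middle or very hard lowers one end before the other.
- bar_middle (a point): Middle of the long bar's flat top. The aluminium bar is 200 mm long (fixture y), 22 mm wide, 8 mm thick, at the fixture's front; its top is 50 mm above the bench when down and 62 mm when up.
- valve_middle (a point): Centre (half-way up) of the turned steel valve body, an upright barrel 30 mm in diameter, 46 mm high, 160 g. At first it stands in the fixture on a seat 26 mm above the bench, between three small pins 8 mm high, under the clamp. Its z axis is its length.
- steel_tray: Low bare steel tray, 120 (x) x 110 (y) mm, rim 14 mm high, walls 3 mm, floor 3 mm thick, fixed; origin at the centre of its underside. Empty. (The taller brown card box beside it is not the one.)
- lever_stand: Tall lever press, fixed, not to be used: an obstacle at the back of the bench between fixture and trays. Its lever reaches forward to world x = 0.55 at y = 0, 0.29 to 0.39 m high, its clear guard to x = 0.50, y = 0.11, up to 0.17 m high: pass from side to side nearer the robot than that. Origin on the bench under it.
- loupe: Black eye loupe, 39 mm diameter, 34 mm high, stands loose just left of the fixture: leave alone.
- tape: Roll of tape, 100 mm, 25 mm high, lies loose behind the fixture: leave alone.
- gauge_block: Small steel gauge block, 35 x 30 x 9 mm, loose between the fixture and the trays: leave alone.
- vee_block: Steel V-block, 45 x 40 x 34 mm, loose behind the trays: leave alone.
- hex: Black hex key, 74 mm long, loose on the right: leave alone.

How it is judged (in metres and radians):
On the way, in this order (a step that is already met when the one before it is completed fails the run):
1. the catch is slid fully aside, the button still up (value of joint catch above 0.045 m and value of joint release_button below 0.002 m), for 0.05 s.
2. the fingers press the uncovered button fully in and the clamp swings open (value of joint release_button above 0.0105 m and value of joint clamp_jaw above 1.3 rad and value of joint catch above 0.04 m and contact force between the fingers and release_button above 0.5 N), for 0.05 s.
3. the valve body stands upright and released in the steel tray (not (x of valve_middle in the frame of steel_tray above 0.045 m or x of valve_middle in the frame of steel_tray below -0.045 m) and not (y of valve_middle in the frame of steel_tray above 0.04 m or y of valve_middle in the frame of steel_tray below -0.04 m) and height (world z) of valve_middle below 0.033 m and angle between valve_middle's own z axis and vertical below 0.1 rad and linear speed of valve below 0.03 m/s and contact force between the fingers and valve below 0.1 N), for 0.2 s.
4. the fingers press the bar fully down and the clamp is shut (value of joint each of bar_lift, release_button below 0.002 m and value of joint clamp_jaw below 0.25 rad and contact force between the fingers and reset_bar above 0.5 N), for 0.05 s.
5. the catch is slid fully home over the button (value of joint catch below 0.006 m and value of joint release_button below 0.002 m), for 0.05 s.
At the end, for the whole second after the job is handed in: The valve body stands upright (within 0.1 rad), still and released, on the floor of the steel tray; the bar is down and the button up (each within 2 mm), the clamp is shut (within 0.25 rad) over the empty nest, and the catch is home over the button (within 6 mm) (all of step 3 and all of step 5 and value of joint bar_lift below 0.002 m and value of joint clamp_jaw below 0.25 rad); the robot touches nothing.
It fails at once if the long bar is tipped: one end more than 7 mm below the other (value of joint reset_bar above 0.035 rad or value of joint reset_bar below -0.035 rad).
It fails at once if the valve body is dropped or thrown (it moves faster than 0.5 m/s with no finger on it) (linear speed of valve above 0.5 m/s and contact force between the fingers and valve below 0.05 N).
It fails at once if one of the loupe, tape, gauge block, V-block or hex key is moved more than 20 mm (distance of any of loupe, tape, gauge_block, vee_block, hex from where it was at the start of the episode above 0.02 m).
It also fails if it takes over 72 s, if anything falls off the work surface, if the arm or the gripper's body presses on something with over 40 N, if the wrist force passes 120 N, or if a joint passes its speed limit or range.

## Robot

A 6-joint arm with a two-finger parallel gripper is mounted at the origin on a cart in front of the work surface, level with it; the furniture and walls round the work are solid. World frame = base frame: x ahead of the robot, y to its left, z up, the work surface at z = 0. Lengths are in mm, angles in rad, forces in N, time in s.
With the tool pointing down it reaches from about 275 to 725 mm from the base axis. Payload 15.9 kg.
Tool frame: the origin (TCP) lies on the front face of the gripper's body, between the roots of the fingers; the fingertips stand 73 mm ahead of it and the grasp point (between the pads) lies 54 mm ahead of it (ctrl.finger_overhang is the distance from the TCP to the fingertips, in mm); z points along the fingers, y is the line along which they close (so a half turn about z gives the same grasp; the last joint's range is limited). The gripper opens to 85 mm and grips with 20 to 120 N. Pads are 22 mm wide; open, the fingers measure 114 mm over their backs; the gripper's body (76 mm by 85 mm) begins 54 mm behind the grasp point. The pads swing forward as they close: fully open they stand 13 mm farther back than shut.
Start: joints at [1.185, 0.213, -0.034, 1.323, 0, 1.571], TCP at [188.143, 463.236, 303.906] pointing down, gripper open.
Joint ranges: [-2.98, 2.98], [-0.74, 1.72], [-1.14, 1.35], [-2.1, 2.04], [-1.57, 1.44], [-3.14, 3.14]. Speed limits (rad/s): [1.89, 1.89, 2.39, 2.57, 3.14, 3.14].

## Interface

Orientations are given as a 3x3 rotation matrix whose columns are the frame's x, y, z axes.
In Python, from rig import ctrl, cams gives the robot as it stands.
- The arm moves only by the shell command python3 -m inch 'ROWS' [OPENING]. ROWS is JSON, a list of rows, each an object with "xyz": the shift along the tool's x, y, z in mm, a list of three; "rot": the turn, a rotation vector about the tool's x, y, z in rad, a list of three. In form: [{"xyz": [x, y, z], "rot": [wx, wy, wz]}, ...]. A call has 1 to 10 rows; each row is the pose to reach, as a shift and turn from the pose commanded when the call began, along the tool's axes at that moment; what a row does not reach only later rows make up. A row lasts 1/8 s, in which the tool goes at most 62.5 mm and 10.7 degrees, less where a joint would pass 70% of its speed; a pose out of reach is approached as far as the arm can. A call with a gripper value outside its range is refused whole. OPENING is the finger opening in mm, from 0 to 85.4, set as the call begins (- or left out, the last holds). The fingers move at their own pace and stop on an object; the grip force is fixed at half the most. Time passes only in rows, so rows that repeat a pose let the fingers close. It gives the time, the measured TCP pose, the force, the opening and the grip force at its end, in the units of the state.
- ctrl.state(): the state, without advancing time (a new reading comes with each control period).
- cams.snapshot(name): name is "scene" or "top" or "wrist"; returns the picture (480x640x3 uint8, red, green, blue); there is no depth.
- cams.camera_params(name): a dict with "camera_matrix" (3x3 intrinsics, pixels), "rvec" (rotation vector, rad) and "tvec" (3), from world to camera coordinates, as OpenCV has them. Camera axes: x right, y down, z forward; pixel columns grow to the right and rows downward; lengths in mm; the calibration is good to about 2 mm. A picture is of the moment at which its call begins: read the wrist's pose just before it. camera_params takes no time and is no camera call; for the wrist camera it gives the pose at the moment of the call.
- ctrl.finish_job(): hands the job in; it is judged then, once.
Trained networks look in the newest picture that a camera, given by its name, has taken for a name from the list of things; names that differ only in an ending like _2 or _b are one class to them, and where a whole thing is asked for, a point or a joint stands for the part that bears it (a point fixed in the world has none). Each returns a list of dicts, best first, with "score" (0 to 1); they miss things now and then, are a little off and sometimes report something else, mostly with a low value. They report only what shows in the picture. A call takes as long as a camera call.
- cams.spot_in(name, camera): "at" ([x, y, z] in mm, in the coordinates of the camera as it stood for that picture, good to about 4 mm: the middle of the surface that is visible of it).
- cams.cut_out(name, camera): "mask" (480x640 bool, what is visible of it).
- cams.landmark_of(name, camera): "at" ([x, y, z] in mm, in the coordinates of the camera as it stood for that picture, good to about 4 mm: a listed point, or the origin of a listed thing).
The state is a dict: "time_s": time; "joints": joint angles; "joint_velocities": joint speeds; "joint_efforts": joint torques, N m; "position": TCP position; "ee_rot": TCP orientation; "force": force on the tool from outside, world axes, zero at the start; "torque": the same for the moment, N m; "gripper_width": opening from 0.0 (shut) to 1.0 (fully open); "gripper_force": force on a finger pad.
Only numpy, scipy, OpenCV 4.12 (cv2) and the standard library are available. Lean on these libraries where they do the work, as an engineer would, in place of code of your own. Each camera call takes 0.05 s, during which the arm holds its last target. There are 200 camera calls.

## Working session

There is one attempt and no reset: what is moved stays moved. The work goes in short steps, Python scripts to look and compute and a shell command to move; the robot and the scene stay as the last step left them, time stands still between calls to the robot, and variables do not carry over. Pictures are saved under pics/ and viewed, at most 11 in all, crops included, and the job is handed in when it is done.

```bash
ls; mkdir -p pics; cat > h.py <<'E'
import numpy as np, cv2
from rig import ctrl, cams
def w(cam, p):
    c=cams.camera_params(cam); R=cv2.Rodrigues(np.array(c["rvec"],float))[0]
    return R.T@(np.array(p,float)-np.array(c["tvec"],float).ravel())
def snap(cam,fn=None):
    im=cams.snapshot(cam)
    if fn: cv2.imwrite("pics/"+fn,im[:,:,::-1])
    return im
def lm(cam,names,f="landmark_of"):
    for n in names:
        r=getattr(cams,f)(n,cam)
        print(cam,n,[(round(d["score"],2),w(cam,d["at"]).round(1).tolist()) for d in r[:2]])
def st():
    s=ctrl.state(); print("t",round(s["time_s"],2),np.round(s["position"],1),np.round(s["ee_rot"],3).tolist(),"F",np.round(s["force"],1),s["gripper_width"])
    return s
E
python3 - <<'E'
from h import *
st()
for c in ("top","scene"):
    snap(c,c+"0.png")
    lm(c,["fixture","catch_tab","button_top","jaw_tip","bar_middle","valve_middle","steel_tray","lever_stand","loupe","gauge_block"])
E
```

```text
pics
t 0.0 [188.  463.  303.4] [[-0.926, 0.376, -0.0], [0.376, 0.926, -0.001], [0.0, -0.001, -1.0]] F [-0.3  0.2  0.1] 0.9963136602009075
top fixture [(0.55, [524.1, -210.8, 0.7])]
top catch_tab [(0.76, [544.8, -267.7, 66.5]), (0.41, [570.1, 275.1, 0.3])]
top button_top [(0.43, [739.8, -175.0, -0.6])]
top jaw_tip [(0.65, [526.0, -145.2, 82.9])]
top bar_middle [(0.84, [476.9, -215.5, 51.8]), (0.67, [569.9, 270.1, -3.3])]
top valve_middle [(0.53, [524.5, -145.7, 46.5]), (0.5, [571.0, 275.3, 1.3])]
top steel_tray [(0.93, [472.9, 216.1, -4.0])]
top lever_stand []
top loupe [(0.71, [525.5, -207.8, -1.0]), (0.67, [449.4, 5.2, -1.0])]
top gauge_block [(0.48, [404.9, 97.1, 0.1]), (0.44, [736.7, -173.7, 0.1])]
scene fixture [(0.86, [527.4, -209.6, 1.4])]
scene catch_tab [(0.83, [538.7, -265.0, 67.3])]
scene button_top []
scene jaw_tip [(0.69, [738.4, -173.9, -1.7]), (0.58, [524.3, -146.8, 78.7])]
scene bar_middle [(0.87, [479.9, -216.6, 50.7])]
scene valve_middle [(0.74, [471.9, 215.9, -2.1]), (0.66, [525.0, -149.4, 48.3])]
scene steel_tray [(0.83, [471.4, 217.3, -2.4]), (0.58, [734.0, -171.1, -1.5])]
scene lever_stand [(0.33, [529.4, -208.9, -0.2])]
scene loupe [(0.8, [456.0, 6.0, -3.4])]
scene gauge_block [(0.51, [401.9, 102.7, -3.8])]
```

View pics/top0.png

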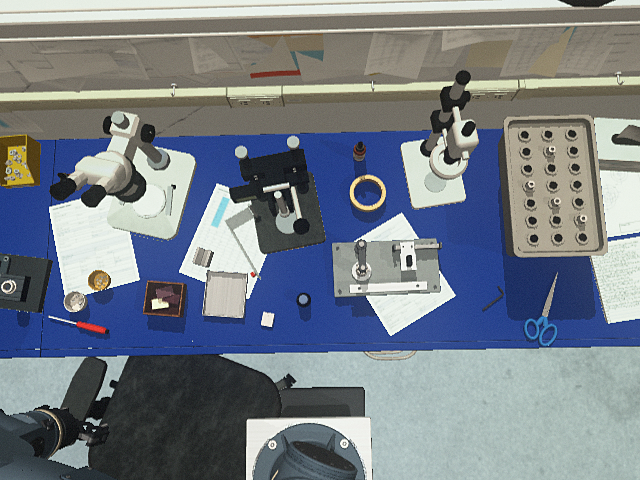

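View pics/scene0.png

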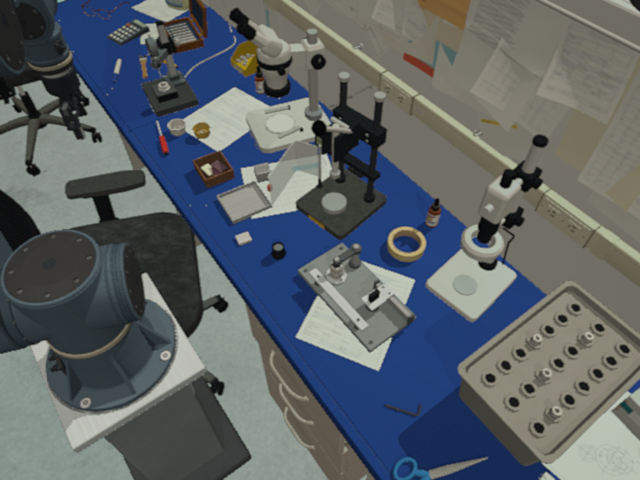

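The top picture shows the fixture at about (387,268), turned slightly with its bar running from (348,293) to (427,288). The catch tab is at about (408,252), the steel tray at (225,295) and the loupe at (303,299). This agrees with the network points. The next step is to get the fixture's yaw.

```bash
cat >> h.py <<'E'
def plane(cam,uv,z):
    c=cams.camera_params(cam); K=np.array(c["camera_matrix"],float); R=cv2.Rodrigues(np.array(c["rvec"],float))[0]; t=np.array(c["tvec"],float).ravel()
    uv=np.atleast_2d(uv).astype(float); d=np.c_[uv,np.ones(len(uv))]@np.linalg.inv(K).T@R; o=-R.T@t
    return o+d*((z-o[2])/d[:,2])[:,None]
def rect(cam,name,z):
    for r in cams.cut_out(name,cam)[:1]:
        v,u=np.nonzero(r["mask"]); P=plane(cam,np.c_[u,v],z)[:,:2].astype(np.float32)
        (cx,cy),(a,b),_=q=cv2.minAreaRect(P); x=cv2.boxPoints(q); e=max((x[1]-x[0],x[2]-x[1]),key=np.linalg.norm)
        ang=np.degrees(np.arctan2(e[1],e[0]))%180-90
        print(cam,name,round(r["score"],2),"c",round(cx,1),round(cy,1),"size",round(a,1),round(b,1),"long axis from y, deg",round(ang,1),"mean",P.mean(0).round(1))
E
python3 - <<'E'
from h import *
for c in ("top","scene"):
    snap(c); rect(c,"bar_middle",50); rect(c,"fixture",20); rect(c,"steel_tray",7)
print(ctrl.finger_overhang)
E
```

```text
top bar_middle 0.86 c 476.7 -213.1 size 22.5 200.6 long axis from y, deg 1.5 mean [ 476.7 -212.4]
top fixture 0.73 c 535.4 -215.6 size 152.3 288.5 long axis from y, deg 1.5 mean [ 531.5 -211.9]
top steel_tray 0.77 c 473.0 215.9 size 115.1 121.3 long axis from y, deg 86.1 mean [471.9 216.3]
scene bar_middle 0.6 c 477.0 -216.7 size 24.8 199.5 long axis from y, deg 2.2 mean [ 476.7 -220.4]
scene fixture 0.8 c 545.1 -215.5 size 180.5 285.6 long axis from y, deg 1.6 mean [ 531.  -224.1]
72.6
```

```bash
cat >> h.py <<'E'
from scipy.spatial.transform import Rotation as Ro
def go(x,y,z,ydeg):
    """shift/turn in tool axes from the measured pose to TCP x,y,z with tool y at ydeg in world, tool z down"""
    s=st(); R=np.array(s["ee_rot"]); a=np.radians(ydeg); Y=np.array([np.cos(a),np.sin(a),0]); Z=np.array([0,0,-1.]); T=np.c_[np.cross(Y,Z),Y,Z]
    print("GO xyz",(R.T@(np.array([x,y,z])-s["position"])).round(1).tolist(),"rot",Ro.from_matrix(R.T@T).as_rotvec().round(3).tolist())
E
python3 -c "
from h import *
go(525,-235,260,-88.3)"
```

```text
t 1.5 [188.2 463.2 303.9] [[-0.926, 0.376, 0.0], [0.376, 0.926, -0.0], [-0.0, -0.0, -1.0]] F [-0.9 -0.6 -0.8] 1.000869440725255
GO xyz [-574.8, -520.2, 43.9] rot [0.0, 0.0, 2.726]
```

```bash
r='{"xyz":[-575,-520,44],"rot":[0,0,2.726]}'; echo skip >/dev/null
python3 -m inch '[{"xyz":[-575,-520,44],"rot":[0,0,2.726]},{"xyz":[-575,-520,44],"rot":[0,0,2.726]},{"xyz":[-575,-520,44],"rot":[0,0,2.726]},{"xyz":[-575,-520,44],"rot":[0,0,2.726]},{"xyz":[-575,-520,44],"rot":[0,0,2.726]},{"xyz":[-575,-520,44],"rot":[0,0,2.726]},{"xyz":[-575,-520,44],"rot":[0,0,2.726]},{"xyz":[-575,-520,44],"rot":[0,0,2.726]},{"xyz":[-575,-520,44],"rot":[0,0,2.726]},{"xyz":[-575,-520,44],"rot":[0,0,2.726]}]' 40
python3 -c "
from h import *
go(525,-235,260,-88.3)"
```

```text
time_s: 2.75
position: [459.6, -100.1, 268.6]
ee_rot: [[0.64, 0.769, 0.001], [0.769, -0.64, 0.0], [0.0, 0.001, -1.0]]
force: [0.7, 1.4, 0.5]
gripper_width: 0.471
gripper_force: 0.0
t 2.75 [ 459.6 -100.1  268.6] [[0.64, 0.769, 0.001], [0.769, -0.64, 0.0], [0.0, 0.001, -1.0]] F [0.7 1.4 0.5] 0.47126311720543207
GO xyz [-61.9, 136.5, 8.6] rot [0.0, -0.001, 0.847]
```

```bash
python3 -m inch '[{"xyz":[-62,136,8],"rot":[0,0,0.847]},{"xyz":[-62,136,8],"rot":[0,0,0.847]},{"xyz":[-62,136,8],"rot":[0,0,0.847]},{"xyz":[-62,136,8],"rot":[0,0,0.847]},{"xyz":[-62,136,8],"rot":[0,0,0.847]},{"xyz":[-62,136,8],"rot":[0,0,0.847]}]'
python3 -c "
from h import *
st(); snap('wrist','w1.png')
lm('wrist',['fixture','catch_tab','button_top','jaw_tip','bar_middle','valve_middle'])
rect('wrist','bar_middle',50)
snap('top');lm('top',['catch_tab','bar_middle','jaw_tip']);snap('scene');lm('scene',['catch_tab','bar_middle','jaw_tip'])"
```

```text
time_s: 3.5
position: [524.9, -232.1, 260.4]
ee_rot: [[0.999, 0.037, -0.0], [0.037, -0.999, 0.0], [-0.0, -0.0, -1.0]]
force: [-0.4, -0.4, 0.4]
gripper_width: 0.472
gripper_force: 0.0
t 3.5 [ 524.9 -232.1  260.4] [[0.999, 0.037, -0.0], [0.037, -0.999, 0.0], [-0.0, -0.0, -1.0]] F [-0.4 -0.4  0.4] 0.4720584566023826
wrist fixture [(0.86, [525.4, -214.4, 2.6])]
wrist catch_tab [(0.62, [545.3, -264.6, 68.3]), (0.48, [454.1, 12.2, 2.1])]
wrist button_top []
wrist jaw_tip [(0.73, [525.7, -142.2, 85.8])]
wrist bar_middle [(0.57, [475.8, -216.0, 48.8])]
wrist valve_middle [(0.64, [525.7, -146.6, 43.2])]
wrist bar_middle 0.87 c 478.9 -212.4 size 25.0 199.6 long axis from y, deg 1.5 mean [ 479.1 -211.9]
top catch_tab [(0.17, [451.9, 3.7, 0.4])]
top bar_middle []
top jaw_tip [(0.83, [524.0, -147.0, 81.0])]
scene catch_tab [(0.92, [536.3, -262.4, 65.2])]
scene bar_middle [(0.79, [480.8, -213.8, 48.6])]
scene jaw_tip [(0.53, [524.8, -146.6, 81.5])]
```

View pics/w1.png

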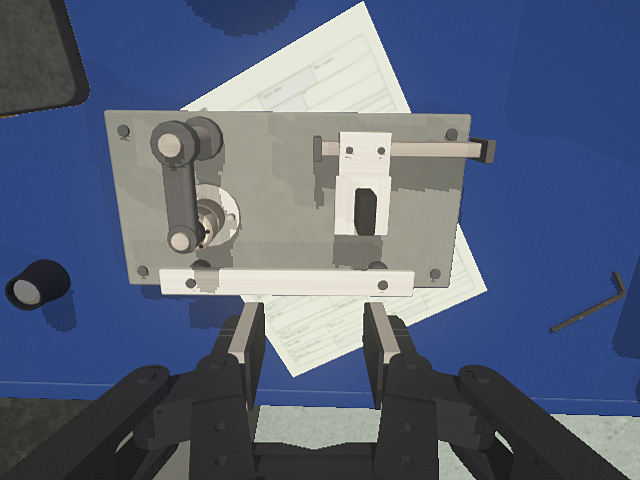

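The wrist picture shows the tab at about columns 356–377, rows 187–236. The bar runs from (160,283) to (413,283), and the clamp tip is near (182,240) over the valve. I'll refine the tab and bar positions from these pixels.

```bash
python3 -c "
from h import *
im=snap('wrist')
r=cams.cut_out('catch_tab','wrist'); print([x['score'] for x in r])
g=im.astype(int).max(2); sub=g[180:245,340:395]; v,u=np.nonzero(sub<70); v+=180;u+=340
print('tab px',u.min(),u.max(),v.min(),v.max())
print('right z80',plane('wrist',[[u.max()+.5,212]],80),'left z52',plane('wrist',[[u.min()-.5,212]],52))
print('back z80',plane('wrist',[[365,v.min()-.5]],80),'front z52/80',plane('wrist',[[365,v.max()+.5]],52),plane('wrist',[[365,v.max()+.5]],80))
print('bar ends',plane('wrist',[[160,283],[413.5,283]],50))
for c in [(342,212),(388,212)]: print(plane('wrist',[c],52))
cv2.imwrite('pics/w1c.png',cv2.resize(im[100:300,100:500,::-1],None,fx=2,fy=2,interpolation=cv2.INTER_CUBIC))
"
```

```text
[0.57]
tab px 355 376 189 234
right z80 [[ 544.42689777 -272.38236636   80.        ]] left z52 [[ 537.10376432 -261.13769008   52.        ]]
back z80 [[ 559.72257762 -263.61844211   80.        ]] front z52/80 [[ 520.1670224  -270.14160033   52.        ]] [[ 528.68174174 -265.99871747   80.        ]]
bar ends [[ 474.19902562 -112.89492595   50.        ]
 [ 481.20703285 -311.46205762   50.        ]]
[[ 536.78169066 -251.98933345   52.        ]]
[[ 537.96687708 -285.65401726   52.        ]]
```

View pics/w1c.png

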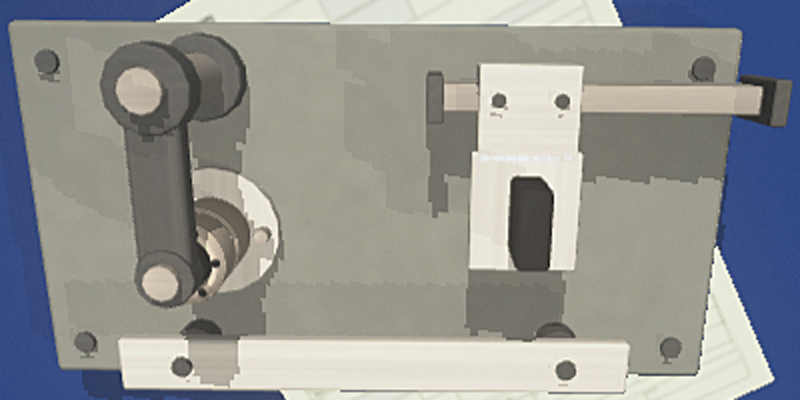

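```bash
python3 -c "
from h import *
go(543,-267,131,-88)"
```

```text
t 4.4 [ 524.9 -232.1  260.6] [[0.999, 0.037, -0.0], [0.037, -0.999, -0.0], [-0.0, 0.0, -1.0]] F [ 0.3 -0.5  0.1] 0.4691663909019037
GO xyz [16.9, 35.5, 129.6] rot [0.0, 0.0, 0.002]
```

```bash
python3 -m inch '[{"xyz":[17,35.5,40],"rot":[0,0,0]},{"xyz":[17,35.5,80],"rot":[0,0,0]},{"xyz":[17,35.5,110],"rot":[0,0,0]},{"xyz":[17,35.5,125],"rot":[0,0,0]},{"xyz":[17,35.5,129.5],"rot":[0,0,0]},{"xyz":[17,35.5,129.5],"rot":[0,0,0]}]'
python3 -c "
from h import *
st(); snap('wrist','w2.png'); lm('wrist',['catch_tab'])"
```

```text
time_s: 5.15
position: [543.5, -267.1, 131.9]
ee_rot: [[0.999, 0.037, 0.001], [0.037, -0.999, -0.0], [0.001, 0.0, -1.0]]
force: [-0.4, -0.4, -0.0]
gripper_width: 0.469
gripper_force: 0.0
t 5.15 [ 543.5 -267.1  131.9] [[0.999, 0.037, 0.001], [0.037, -0.999, -0.0], [0.001, 0.0, -1.0]] F [-0.4 -0.4 -0. ] 0.4691281549234011
wrist catch_tab [(0.84, [544.7, -265.7, 70.7])]
```

View pics/w2.png

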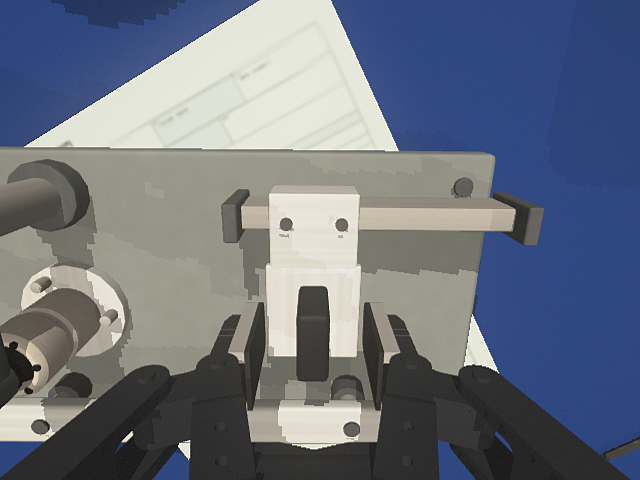

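The tab (centre about (313,330)) stands between the pads. Next I'll close on it and slide the catch aside.

```bash
python3 -m inch '[{"xyz":[0,0,0],"rot":[0,0,0]},{"xyz":[0,0,0],"rot":[0,0,0]},{"xyz":[0,0,0],"rot":[0,0,0]},{"xyz":[0,0,0],"rot":[0,0,0]}]' 5
python3 -m inch '[{"xyz":[0,10,0],"rot":[0,0,0]},{"xyz":[0,22,0],"rot":[0,0,0]},{"xyz":[0,34,0],"rot":[0,0,0]},{"xyz":[0,45,0],"rot":[0,0,0]},{"xyz":[0,52,0],"rot":[0,0,0]},{"xyz":[0,54,0],"rot":[0,0,0]},{"xyz":[0,54,0],"rot":[0,0,0]}]'
```

```text
time_s: 5.75
position: [543.4, -267.1, 131.8]
ee_rot: [[0.999, 0.036, 0.001], [0.036, -0.999, -0.0], [0.001, 0.0, -1.0]]
force: [-1.6, 0.7, 5.7]
gripper_width: 0.122
gripper_force: 58.6
time_s: 6.62
position: [544.9, -321.0, 131.8]
ee_rot: [[0.999, 0.036, 0.0], [0.036, -0.999, -0.0], [0.0, 0.0, -1.0]]
force: [-4.2, 2.4, 9.0]
gripper_width: 0.127
gripper_force: 59.1
```

Now I'll release, rise and look.

```bash
python3 -m inch '[{"xyz":[0,0,0],"rot":[0,0,0]},{"xyz":[0,0,0],"rot":[0,0,0]},{"xyz":[0,0,-30],"rot":[0,0,0]},{"xyz":[0,-30,-60],"rot":[0,0,0]},{"xyz":[0,-60,-60],"rot":[0,0,0]},{"xyz":[0,-60,-60],"rot":[0,0,0]}]' 40
python3 -m inch '[{"xyz":[0,0,0],"rot":[0,0,0]},{"xyz":[0,0,0],"rot":[0,0,0]}]' 0
python3 -c "
from h import *
st(); snap('wrist','w3.png'); lm('wrist',['catch_tab','button_top','bar_middle']); snap('scene'); lm('scene',['button_top','catch_tab']);snap('top'); lm('top',['button_top'])"
```

```text
time_s: 7.38
position: [543.1, -259.4, 191.5]
ee_rot: [[0.999, 0.038, 0.0], [0.038, -0.999, 0.0], [0.0, 0.0, -1.0]]
force: [0.3, -0.2, 0.3]
gripper_width: 0.472
gripper_force: 0.0
time_s: 7.62
position: [542.8, -261.7, 190.7]
ee_rot: [[0.999, 0.036, -0.0], [0.036, -0.999, 0.0], [-0.0, -0.0, -1.0]]
force: [0.3, -0.0, 0.2]
gripper_width: 0.048
gripper_force: 0.0
t 7.62 [ 542.8 -261.7  190.7] [[0.999, 0.036, -0.0], [0.036, -0.999, 0.0], [-0.0, -0.0, -1.0]] F [ 0.3 -0.   0.2] 0.048261637079558606
wrist catch_tab [(0.7, [545.5, -317.6, 67.2])]
wrist button_top [(0.62, [542.3, -262.6, 47.3])]
wrist bar_middle [(0.76, [476.5, -214.2, 48.2])]
scene button_top [(0.41, [543.0, -270.6, 43.5])]
scene catch_tab [(0.73, [538.2, -320.4, 63.0])]
top button_top []
```

View pics/w3.png

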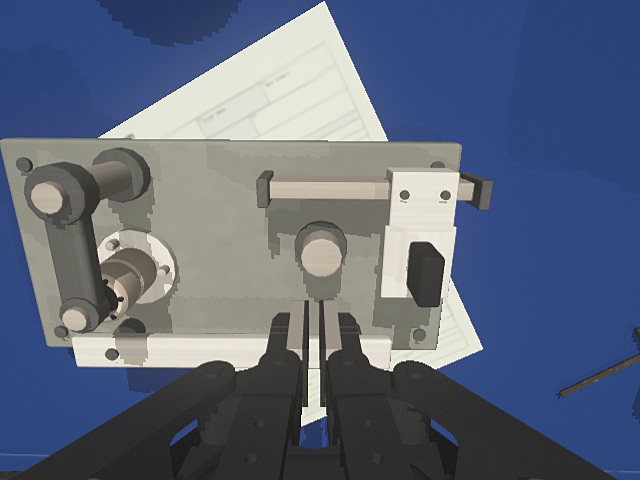

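The button is free at (320,256), and the catch is fully aside with its tab at (425,272).

```bash
python3 -c "
from h import *
print(plane('wrist',[[320,256]],45)); go(543,-266.5,106,-88)"
```

```text
[[ 543.0600306  -264.31573921   45.        ]]
t 8.07 [ 542.9 -261.   191. ] [[0.999, 0.036, -0.0], [0.036, -0.999, 0.0], [-0.0, -0.0, -1.0]] F [-0.8  0.4 -0.4] -0.0022151011314632723
GO xyz [-0.1, 5.5, 85.0] rot [-0.0, 0.0, 0.002]
```

```bash
python3 -m inch '[{"xyz":[0,5,40],"rot":[0,0,0]},{"xyz":[0,5,62],"rot":[0,0,0]},{"xyz":[0,5,70],"rot":[0,0,0]},{"xyz":[0,5,74],"rot":[0,0,0]},{"xyz":[0,5,78],"rot":[0,0,0]},{"xyz":[0,5,82],"rot":[0,0,0]},{"xyz":[0,5,85],"rot":[0,0,0]},{"xyz":[0,5,85],"rot":[0,0,0]},{"xyz":[0,5,85],"rot":[0,0,0]}]'
```

```text
time_s: 9.2
position: [543.1, -266.0, 106.0]
ee_rot: [[0.999, 0.037, 0.0], [0.037, -0.999, -0.0], [0.0, 0.0, -1.0]]
force: [-0.8, 0.3, -0.2]
gripper_width: -0.002
gripper_force: 0.0
```

```bash
python3 -m inch '[{"xyz":[0,0,1],"rot":[0,0,0]},{"xyz":[0,0,1.5],"rot":[0,0,0]},{"xyz":[0,0,2],"rot":[0,0,0]},{"xyz":[0,0,2],"rot":[0,0,0]}]'
python3 -c "
from h import *
snap('scene');lm('scene',['jaw_tip','button_top','bar_middle'])"
```

```text
time_s: 9.7
position: [543.3, -266.1, 105.5]
ee_rot: [[0.999, 0.036, 0.001], [0.036, -0.999, -0.001], [0.001, 0.001, -1.0]]
force: [-7.4, 3.6, 22.6]
gripper_width: -0.001
gripper_force: 10.9
scene jaw_tip []
scene button_top [(0.61, [542.5, -271.2, 31.8]), (0.22, [480.8, -213.3, 60.9])]
scene bar_middle [(0.76, [482.4, -216.3, 60.5])]
```

The button has bottomed out (22.6 N) and the bar is up. Now I'll rise and look at the valve.

```bash
python3 -m inch '[{"xyz":[0,0,-20],"rot":[0,0,0]},{"xyz":[0,0,-60],"rot":[0,0,0]},{"xyz":[0,-50,-85],"rot":[0,0,0]},{"xyz":[-5,-95,-95],"rot":[0,0,0]},{"xyz":[-5,-95,-95],"rot":[0,0,0]},{"xyz":[-5,-95,-95],"rot":[0,0,0]}]' 60
python3 -c "
from h import *
st(); snap('wrist','w4.png'); lm('wrist',['valve_middle','jaw_tip','bar_middle','button_top']); rect('wrist','bar_middle',62); rect('wrist','valve_middle',60); snap('scene'); lm('scene',['valve_middle','jaw_tip']);snap('top'); lm('top',['valve_middle','jaw_tip'])"
```

```text
time_s: 10.65
position: [534.7, -171.4, 199.0]
ee_rot: [[0.999, 0.037, 0.0], [0.037, -0.999, -0.0], [0.0, 0.0, -1.0]]
force: [0.1, 0.0, -0.9]
gripper_width: 0.699
gripper_force: 0.0
t 10.65 [ 534.7 -171.4  199. ] [[0.999, 0.037, 0.0], [0.037, -0.999, -0.0], [0.0, 0.0, -1.0]] F [ 0.1  0.  -0.9] 0.6989783337161952
wrist valve_middle [(0.67, [522.4, -145.5, 44.9])]
wrist jaw_tip [(0.6, [585.1, -83.5, 83.9])]
wrist bar_middle [(0.95, [476.5, -215.8, 60.6]), (0.6, [523.4, -143.7, 45.8])]
wrist button_top [(0.92, [543.2, -263.2, 31.5])]
wrist bar_middle 0.94 c 479.7 -218.6 size 25.9 185.9 long axis from y, deg 1.5 mean [ 480.  -214.6]
wrist valve_middle 0.78 c 525.7 -147.5 size 30.7 44.7 long axis from y, deg 68.9 mean [ 525.9 -146.6]
scene valve_middle [(0.78, [528.7, -151.4, 49.9])]
scene jaw_tip [(0.71, [523.7, -147.8, 48.5]), (0.47, [582.1, -87.0, 80.8])]
top valve_middle [(0.29, [737.7, -171.7, 1.4])]
top jaw_tip [(0.56, [580.9, -84.8, 82.3]), (0.38, [450.9, -486.2, 4.1])]
```

View pics/w4.png

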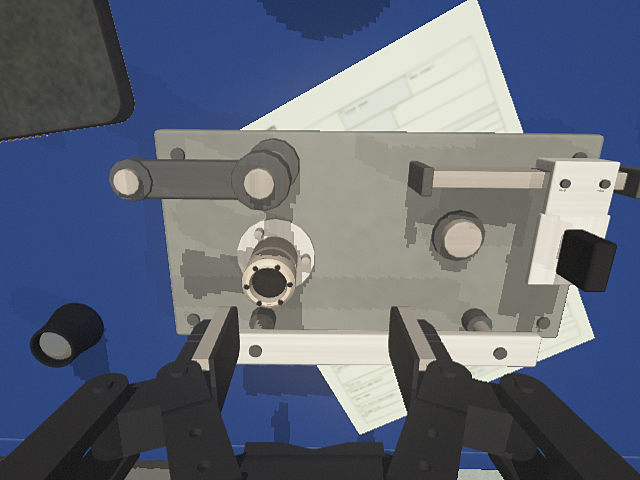

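The clamp is open, its arm lying to the left from (260,180) to (127,180). The valve top is at about (270,282), the seat plate at (276,255).

```bash
python3 -c "
from h import *
print(plane('wrist',[[269.5,281]],72),plane('wrist',[[276,254.5]],26)); print(plane('wrist',[[460,238]],33)); go(525,-147,115,-88)"
```

```text
[[ 526.20258352 -146.81035306   72.        ]] [[ 524.84151837 -146.17057404   26.        ]]
[[ 542.67571553 -263.37994729   33.        ]]
t 11.3 [ 534.7 -171.2  199. ] [[0.999, 0.036, 0.0], [0.036, -0.999, 0.0], [0.0, -0.0, -1.0]] F [0.9 0.  0.5] 0.7006051775803998
GO xyz [-8.8, -24.5, 84.0] rot [-0.0, -0.0, 0.002]
```

```bash
python3 -c "
from h import *
for z in (95,105,115,125): print(z,plane('wrist',[[258,183],[232,183],[258,210]],z).round(1).tolist())"
```

```text
95 [[584.1, -144.2, 95.0], [583.7, -132.6, 95.0], [571.7, -144.1, 95.0]]
105 [[585.9, -145.5, 105.0], [585.5, -134.6, 105.0], [574.2, -145.4, 105.0]]
115 [[587.6, -146.9, 115.0], [587.2, -136.6, 115.0], [576.6, -146.8, 115.0]]
125 [[589.4, -148.3, 125.0], [589.0, -138.7, 125.0], [579.1, -148.2, 125.0]]
```

```bash
python3 -m inch '[{"xyz":[-9,-24,20],"rot":[0,0,0]},{"xyz":[-9,-24,45],"rot":[0,0,0]},{"xyz":[-9,-24,65],"rot":[0,0,0]},{"xyz":[-9,-24,78],"rot":[0,0,0]},{"xyz":[-9,-24,82],"rot":[0,0,0]},{"xyz":[-9,-24,82],"rot":[0,0,0]}]'
python3 -m inch '[{"xyz":[0,0,0],"rot":[0,0,0]},{"xyz":[0,0,0],"rot":[0,0,0]},{"xyz":[0,0,0],"rot":[0,0,0]},{"xyz":[0,0,0],"rot":[0,0,0]}]' 20
```

```text
time_s: 12.05
position: [525.0, -147.6, 117.3]
ee_rot: [[0.999, 0.036, 0.0], [0.036, -0.999, -0.0], [0.0, 0.0, -1.0]]
force: [0.6, 0.8, -0.1]
gripper_width: 0.703
gripper_force: 0.0
time_s: 12.55
position: [525.1, -147.6, 117.9]
ee_rot: [[0.999, 0.037, 0.001], [0.037, -0.999, -0.0], [0.001, 0.0, -1.0]]
force: [-1.7, 1.6, 7.5]
gripper_width: 0.33
gripper_force: 59.0
```

```bash
python3 -m inch '[{"xyz":[0,0,-6],"rot":[0,0,0]},{"xyz":[0,0,-20],"rot":[0,0,0]},{"xyz":[0,0,-45],"rot":[0,0,0]},{"xyz":[0,0,-75],"rot":[0,0,0]},{"xyz":[-20,0,-100],"rot":[0,0,0]},{"xyz":[-45,-20,-115],"rot":[0,0,-0.06]},{"xyz":[-70,-55,-120],"rot":[0,0,-0.14]},{"xyz":[-95,-95,-120],"rot":[0,0,-0.22]},{"xyz":[-98,-140,-120],"rot":[0,0,-0.3]},{"xyz":[-98,-140,-120],"rot":[0,0,-0.3]}]'
python3 -c "
from h import *
go(425,130,240,-65);go(472,216,240,-48)"
```

```text
time_s: 13.8
position: [421.3, -9.1, 238.2]
ee_rot: [[0.942, 0.334, 0.001], [0.334, -0.942, 0.0], [0.001, 0.0, -1.0]]
force: [0.9, -1.7, -1.9]
gripper_width: 0.327
gripper_force: 59.6
t 13.8 [421.3  -9.1 238.2] [[0.942, 0.334, 0.001], [0.334, -0.942, 0.0], [0.001, 0.0, -1.0]] F [ 0.9 -1.7 -1.9] 0.3272195606192308
GO xyz [50.0, -129.9, -1.8] rot [0.0, -0.001, -0.095]
t 13.8 [421.3  -9.1 238.2] [[0.942, 0.334, 0.001], [0.334, -0.942, 0.0], [0.001, 0.0, -1.0]] F [ 0.9 -1.7 -1.9] 0.3272195606192308
GO xyz [123.0, -195.3, -1.7] rot [0.0, -0.001, -0.392]
```

```bash
python3 -m inch '[{"xyz":[15,-40,0],"rot":[0,0,-0.05]},{"xyz":[33,-85,0],"rot":[0,0,-0.12]},{"xyz":[50,-130,0],"rot":[0,0,-0.2]},{"xyz":[80,-160,0],"rot":[0,0,-0.29]},{"xyz":[110,-185,0],"rot":[0,0,-0.36]},{"xyz":[123,-195,0],"rot":[0,0,-0.39]},{"xyz":[123,-195,0],"rot":[0,0,-0.39]},{"xyz":[123,-195,0],"rot":[0,0,-0.39]}]'
python3 -c "
from h import *
snap('top'); lm('top',['steel_tray','valve_middle']); snap('scene'); lm('scene',['steel_tray','valve_middle']); snap('wrist','w5.png'); lm('wrist',['steel_tray','valve_middle']); go(472,216,94.6,-48)"
```

```text
time_s: 14.8
position: [473.2, 212.4, 237.2]
ee_rot: [[0.749, 0.663, -0.0], [0.663, -0.749, -0.0], [-0.0, 0.0, -1.0]]
force: [-0.0, -0.4, -2.4]
gripper_width: 0.323
gripper_force: 59.8
top steel_tray [(0.88, [469.8, 218.2, -1.8])]
top valve_middle [(0.59, [473.1, 213.0, 167.6])]
scene steel_tray [(0.83, [473.6, 216.0, 2.6])]
scene valve_middle [(0.55, [473.4, 206.9, 168.5])]
wrist steel_tray [(0.77, [474.1, 217.6, 0.7])]
wrist valve_middle [(0.85, [475.2, 216.9, 165.9])]
t 15.25 [473.4 213.4 237.1] [[0.748, 0.664, 0.0], [0.664, -0.748, -0.0], [0.0, 0.0, -1.0]] F [ 0.5 -0.9 -1.7] 0.3322416983612782
GO xyz [0.7, -2.9, 142.5] rot [0.0, -0.0, -0.007]
```

View pics/w5.png

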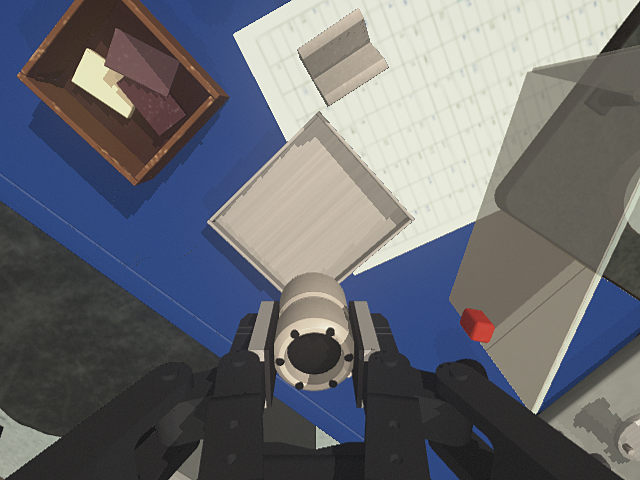

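The valve is held upright in the fingers at about (315,330), and the tray is at (310,210). Lowering now.

```bash
python3 -m inch '[{"xyz":[1,-3,40],"rot":[0,0,0]},{"xyz":[1,-3,80],"rot":[0,0,0]},{"xyz":[1,-3,110],"rot":[0,0,0]},{"xyz":[1,-3,128],"rot":[0,0,0]},{"xyz":[1,-3,136],"rot":[0,0,0]},{"xyz":[1,-3,140],"rot":[0,0,0]},{"xyz":[1,-3,142],"rot":[0,0,0]},{"xyz":[1,-3,142],"rot":[0,0,0]},{"xyz":[1,-3,142],"rot":[0,0,0]}]'
```

```text
time_s: 16.38
position: [472.4, 216.5, 95.4]
ee_rot: [[0.748, 0.664, 0.001], [0.664, -0.748, 0.0], [0.001, 0.0, -1.0]]
force: [-0.5, 0.0, -1.0]
gripper_width: 0.325
gripper_force: 59.7
```

```bash
python3 -m inch '[{"xyz":[0,0,0.5],"rot":[0,0,0]},{"xyz":[0,0,1],"rot":[0,0,0]},{"xyz":[0,0,1],"rot":[0,0,0]}]'
```

```text
time_s: 16.75
position: [472.4, 216.5, 94.8]
ee_rot: [[0.747, 0.664, 0.001], [0.664, -0.747, 0.0], [0.001, 0.0, -1.0]]
force: [-3.7, -1.3, 12.0]
gripper_width: 0.329
gripper_force: 61.4
```

```bash
python3 -m inch '[{"xyz":[0,0,0],"rot":[0,0,0]},{"xyz":[0,0,0],"rot":[0,0,0]},{"xyz":[0,0,0],"rot":[0,0,0]},{"xyz":[0,0,-10],"rot":[0,0,0]},{"xyz":[0,0,-40],"rot":[0,0,0]},{"xyz":[0,0,-90],"rot":[0,0,0]},{"xyz":[0,0,-145],"rot":[0,0,0]},{"xyz":[0,0,-145],"rot":[0,0,0]}]' 60
python3 -c "
from h import *
snap('wrist','w6.png'); lm('wrist',['steel_tray','valve_middle']); snap('top'); lm('top',['steel_tray','valve_middle']); go(421,0,240,-67)"
```

```text
time_s: 17.75
position: [473.8, 217.1, 243.8]
ee_rot: [[0.747, 0.664, 0.007], [0.664, -0.747, 0.003], [0.007, 0.002, -1.0]]
force: [0.7, -0.1, -0.5]
gripper_width: 0.701
gripper_force: 0.0
wrist steel_tray [(0.73, [469.9, 215.9, -3.7])]
wrist valve_middle [(0.61, [464.1, 216.1, 18.8])]
top steel_tray [(0.58, [469.4, 217.9, 0.1]), (0.53, [451.6, -486.0, 2.9])]
top valve_middle [(0.44, [470.9, 215.6, 28.2])]
t 18.05 [471.7 216.2 238.1] [[0.748, 0.664, -0.002], [0.664, -0.748, -0.001], [-0.002, -0.001, -1.0]] F [ 0.2 -0.3 -0.2] 0.7032708863447762
GO xyz [-181.5, 127.9, -1.7] rot [-0.0, 0.002, 0.325]
```

View pics/w6.png

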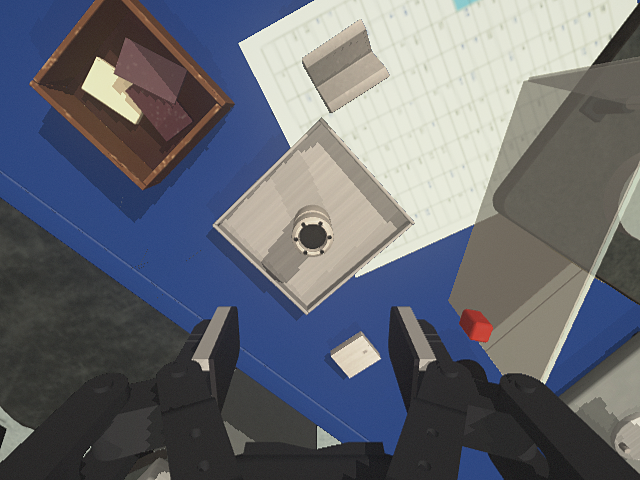

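The valve stands upright in the middle of the tray, its top at (313,235). I'll return to the bar.

```bash
python3 -m inch '[{"xyz":[-30,11,0],"rot":[0,0,0.05]},{"xyz":[-65,22,0],"rot":[0,0,0.11]},{"xyz":[-100,40,0],"rot":[0,0,0.18]},{"xyz":[-140,82,0],"rot":[0,0,0.25]},{"xyz":[-181,128,0],"rot":[0,0,0.33]},{"xyz":[-208,178,0],"rot":[0,0,0.43]},{"xyz":[-235,228,0],"rot":[0,0,0.53]},{"xyz":[-262,280,0],"rot":[0,0,0.63]},{"xyz":[-278,310,10],"rot":[0,0,0.69]},{"xyz":[-278,310,28],"rot":[0,0,0.69]}]' 0
python3 -m inch '[{"xyz":[0,0,0],"rot":[0,0,0]},{"xyz":[0,0,0],"rot":[0,0,0]}]'
python3 -c "
from h import *
st(); im=snap('wrist'); cv2.imwrite('pics/w7.png',im[200:,:,::-1]); lm('wrist',['bar_middle','button_top','catch_tab']); rect('wrist','bar_middle',62);snap('scene'); lm('scene',['bar_middle']); rect('scene','bar_middle',62); snap('top'); lm('top',['bar_middle']);rect('top','bar_middle',62)"
```

```text
time_s: 19.3
position: [470.5, -202.3, 210.0]
ee_rot: [[0.999, 0.033, -0.0], [0.033, -0.999, -0.0], [-0.0, 0.0, -1.0]]
force: [0.7, 0.7, -0.4]
gripper_width: -0.002
gripper_force: 0.0
time_s: 19.55
position: [470.3, -199.6, 211.3]
ee_rot: [[0.999, 0.037, -0.0], [0.037, -0.999, 0.0], [-0.0, -0.0, -1.0]]
force: [0.3, 0.1, 0.3]
gripper_width: -0.002
gripper_force: 0.0
t 19.55 [ 470.3 -199.6  211.3] [[0.999, 0.037, -0.0], [0.037, -0.999, 0.0], [-0.0, -0.0, -1.0]] F [0.3 0.1 0.3] -0.001532859110100661
wrist bar_middle [(0.83, [480.3, -216.8, 61.8])]
wrist button_top [(0.67, [542.5, -263.5, 36.9])]
wrist catch_tab [(0.66, [546.6, -319.5, 67.4])]
wrist bar_middle 0.89 c 479.0 -212.6 size 24.4 199.2 long axis from y, deg 1.4 mean [ 479.1 -212.4]
scene bar_middle [(0.77, [480.6, -215.1, 62.1])]
scene bar_middle 0.95 c 476.5 -217.1 size 24.6 199.1 long axis from y, deg 2.1 mean [ 476.5 -221.9]
top bar_middle []
top bar_middle 0.67 c 475.1 -129.1 size 28.1 20.4 long axis from y, deg -1.2 mean [ 475.7 -128.1]
```

View pics/w7.png

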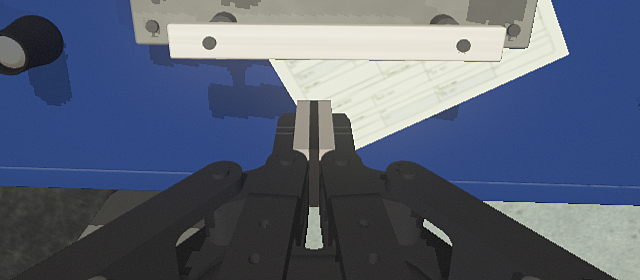

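The bar runs from column 168 to 505 in the crop, and the shut fingers are at about (313,125). The target is (478.5, -214).

```bash
python3 -m inch '[{"xyz":[8,14.5,30],"rot":[0,0,0]},{"xyz":[8,14.5,55],"rot":[0,0,0]},{"xyz":[8,14.5,68],"rot":[0,0,0]},{"xyz":[8,14.5,74],"rot":[0,0,0]},{"xyz":[8,14.5,78],"rot":[0,0,0]},{"xyz":[8,14.5,82],"rot":[0,0,0]},{"xyz":[8,14.5,85],"rot":[0,0,0]},{"xyz":[8,14.5,87],"rot":[0,0,0]},{"xyz":[8,14.5,87],"rot":[0,0,0]}]'
```

```text
time_s: 21.22
position: [478.9, -214.2, 124.0]
ee_rot: [[0.999, 0.036, 0.0], [0.036, -0.999, -0.0], [0.0, 0.0, -1.0]]
force: [1.1, -0.6, -0.5]
gripper_width: -0.001
gripper_force: 0.0
```

```bash
python3 -m inch '[{"xyz":[0,0,0.7],"rot":[0,0,0]},{"xyz":[0,0,1.2],"rot":[0,0,0]},{"xyz":[0,0,1.5],"rot":[0,0,0]},{"xyz":[0,0,1.5],"rot":[0,0,0]}]'
```

```text
time_s: 21.72
position: [478.9, -214.2, 122.6]
ee_rot: [[0.999, 0.036, 0.0], [0.036, -0.999, -0.0], [0.0, 0.0, -1.0]]
force: [0.1, 0.4, 3.3]
gripper_width: -0.004
gripper_force: 1.9
```

```bash
python3 -m inch '[{"xyz":[0,0,0.4],"rot":[0,0,0]},{"xyz":[0,0,0.7],"rot":[0,0,0]},{"xyz":[0,0,0.7],"rot":[0,0,0]}]'
python3 -c "
from h import *
snap('scene'); lm('scene',['bar_middle','button_top','jaw_tip','catch_tab'])"
```

```text
time_s: 22.1
position: [479.0, -214.3, 122.4]
ee_rot: [[0.999, 0.037, 0.001], [0.037, -0.999, -0.0], [0.001, 0.0, -1.0]]
force: [-3.8, 1.6, 13.6]
gripper_width: -0.001
gripper_force: 7.0
scene bar_middle [(0.93, [481.4, -217.2, 48.2]), (0.55, [468.9, 213.0, 25.0])]
scene button_top [(0.44, [541.3, -271.0, 43.9])]
scene jaw_tip []
scene catch_tab [(0.8, [540.9, -319.2, 62.7])]
```

The bar is down (13.6 N, bottomed out) and the button is back up. Next I'll go above the tab.

```bash
python3 -m inch '[{"xyz":[0,0,-15],"rot":[0,0,0]},{"xyz":[0,0,-45],"rot":[0,0,0]},{"xyz":[20,35,-68],"rot":[0,0,0]},{"xyz":[45,80,-68],"rot":[0,0,0]},{"xyz":[62,109,-68],"rot":[0,0,0]},{"xyz":[62,109,-68],"rot":[0,0,0]},{"xyz":[62,109,-68],"rot":[0,0,0]}]' 40
python3 -c "
from h import *
snap('wrist'); lm('wrist',['catch_tab','bar_middle','button_top']); snap('top'); lm('top',['jaw_tip','catch_tab']); snap('scene'); lm('scene',['jaw_tip']);go(545,-321,131.5,-88)"
```

```text
time_s: 23.22
position: [544.5, -320.6, 190.0]
ee_rot: [[0.999, 0.036, -0.0], [0.036, -0.999, 0.0], [-0.0, -0.0, -1.0]]
force: [-0.2, 0.3, 0.3]
gripper_width: 0.468
gripper_force: 0.0
wrist catch_tab [(0.55, [547.8, -318.7, 68.4])]
wrist bar_middle [(0.68, [476.1, -214.0, 51.4])]
wrist button_top [(0.71, [544.2, -262.3, 47.4])]
top jaw_tip [(0.59, [523.2, -143.9, 81.2]), (0.33, [451.4, 6.2, 0.7])]
top catch_tab []
scene jaw_tip [(0.69, [522.9, -146.5, 80.9])]
t 23.68 [ 544.7 -320.7  190. ] [[0.999, 0.037, 0.0], [0.037, -0.999, -0.0], [0.0, 0.0, -1.0]] F [ 0.3 -0.5  0.9] 0.4646028138008622
GO xyz [0.3, 0.3, 58.5] rot [0.0, -0.0, 0.002]
```

The clamp is shut. I'll grip the tab and slide the catch home.

```bash
python3 -m inch '[{"xyz":[0,0,25],"rot":[0,0,0]},{"xyz":[0,0,45],"rot":[0,0,0]},{"xyz":[0,0,55],"rot":[0,0,0]},{"xyz":[0,0,58],"rot":[0,0,0]},{"xyz":[0,0,58],"rot":[0,0,0]}]'
python3 -m inch '[{"xyz":[0,0,0],"rot":[0,0,0]},{"xyz":[0,0,0],"rot":[0,0,0]},{"xyz":[0,0,0],"rot":[0,0,0]},{"xyz":[0,0,0],"rot":[0,0,0]}]' 5
python3 -m inch '[{"xyz":[0,-10,0],"rot":[0,0,0]},{"xyz":[0,-22,0],"rot":[0,0,0]},{"xyz":[0,-34,0],"rot":[0,0,0]},{"xyz":[0,-45,0],"rot":[0,0,0]},{"xyz":[0,-52,0],"rot":[0,0,0]},{"xyz":[0,-55,0],"rot":[0,0,0]},{"xyz":[0,-55,0],"rot":[0,0,0]},{"xyz":[0,-55,0],"rot":[0,0,0]}]'
```

```text
time_s: 24.3
position: [545.0, -321.0, 132.3]
ee_rot: [[0.999, 0.037, 0.0], [0.037, -0.999, -0.0], [0.0, 0.0, -1.0]]
force: [-0.1, -0.0, 0.2]
gripper_width: 0.468
gripper_force: 0.0
time_s: 24.8
position: [545.0, -321.0, 132.6]
ee_rot: [[0.999, 0.036, 0.001], [0.036, -0.999, -0.0], [0.001, 0.0, -1.0]]
force: [-1.2, 1.9, 5.4]
gripper_width: 0.123
gripper_force: 58.8
time_s: 25.8
position: [543.5, -265.9, 132.6]
ee_rot: [[0.999, 0.037, 0.002], [0.037, -0.999, -0.001], [0.002, 0.001, -1.0]]
force: [3.3, -1.1, 6.5]
gripper_width: 0.128
gripper_force: 59.5
```

```bash
python3 -m inch '[{"xyz":[0,-1,0],"rot":[0,0,0]},{"xyz":[0,-1.5,0],"rot":[0,0,0]},{"xyz":[0,-1.5,0],"rot":[0,0,0]}]'
```

```text
time_s: 26.18
position: [543.4, -265.5, 132.6]
ee_rot: [[0.999, 0.036, 0.002], [0.036, -0.999, -0.003], [0.002, 0.003, -1.0]]
force: [3.9, -9.5, 3.6]
gripper_width: 0.123
gripper_force: 59.0
```

The catch is against its stop (-9.5 N). I'll back off the load, release and retreat.

```bash
python3 -m inch '[{"xyz":[0,0.8,0],"rot":[0,0,0]},{"xyz":[0,0.8,0],"rot":[0,0,0]},{"xyz":[0,0.8,0],"rot":[0,0,0]},{"xyz":[0,0.8,-20],"rot":[0,0,0]},{"xyz":[0,0.8,-60],"rot":[0,0,0]},{"xyz":[-30,0.8,-100],"rot":[0,0,0]},{"xyz":[-60,0.8,-120],"rot":[0,0,0]},{"xyz":[-60,0.8,-120],"rot":[0,0,0]},{"xyz":[-60,0.8,-120],"rot":[0,0,0]}]' 40
python3 -c "
from h import *
st(); a=snap('wrist'); lm('wrist',['catch_tab','bar_middle','jaw_tip']); b=snap('scene'); lm('scene',['catch_tab','bar_middle','jaw_tip','valve_middle'])
cv2.imwrite('pics/fin.png',np.hstack([a[:,:,::-1],b[60:380,180:500,::-1].repeat(1,0) if 0 else cv2.resize(b[:,180:500,::-1],(320,480))])[:, :960] if 0 else np.hstack([cv2.resize(a,(400,300)),cv2.resize(b[100:400,150:550],(400,300))])[:,:,::-1])"
```

```text
time_s: 27.3
position: [483.0, -267.3, 251.4]
ee_rot: [[0.999, 0.037, -0.0], [0.037, -0.999, 0.0], [-0.0, -0.0, -1.0]]
force: [-0.1, 0.7, -0.2]
gripper_width: 0.468
gripper_force: 0.0
t 27.3 [ 483.  -267.3  251.4] [[0.999, 0.037, -0.0], [0.037, -0.999, 0.0], [-0.0, -0.0, -1.0]] F [-0.1  0.7 -0.2] 0.46847225911410895
wrist catch_tab [(0.66, [543.7, -265.3, 63.7])]
wrist bar_middle [(0.78, [476.2, -214.3, 48.4])]
wrist jaw_tip [(0.69, [525.5, -146.6, 83.0])]
scene catch_tab [(0.97, [536.0, -265.5, 64.9])]
scene bar_middle [(0.79, [478.4, -217.0, 47.4])]
scene jaw_tip [(0.52, [523.6, -147.7, 80.2])]
scene valve_middle [(0.67, [470.1, 210.8, 26.7])]
```

View pics/fin.png

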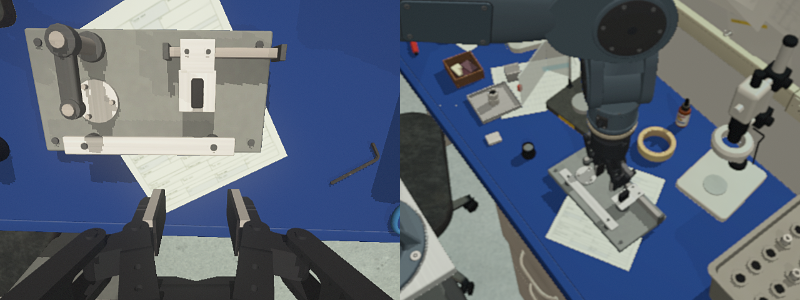

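The clamp is shut over the empty nest (left half, about (100,100)), the catch is home (196,90), the bar is down, and the valve is upright in the tray (right half, (492,97)).

```bash
python3 -c "
from rig import ctrl
print(ctrl.finish_job())"
```

```text
the job is handed in; nothing more can be done
None
```

The job is handed in, with no verdict returned: at my last look the valve body stood upright in the steel tray, the clamp was shut over the empty nest with the bar down, and the catch was home over the button.

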